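Change the bench capper over from the tall bottle to the short one

TASK

Change the bench capper over from tall bottles to short ones: the tall blue-capped bottle standing in the capper's nest and the short white-capped bottle standing in the crate must change places, with the yellow and the white spacer rings lying flat in the nest, in either order, under the short bottle, so that its cap comes up to the same height. One bottle can be parked meanwhile on the grey mat or on any free spot of the bench, and at the end both stand upright, the blue one in the crate cell that the white one left. The bottles are glass: set them down, do not drop, ram or topple them, and leave the black ring and the green-capped and red-capped bottles where they are.

Things in the scene. Friction and masses are not known exactly. Their poses are not given: they have to be found in the camera images.
- blue_bottle: Tall clear glass bottle, blue capsule, loose, 0.38 kg (+-20%), 170 mm high. Origin at the centre of its underside, z up. Body 54 mm in diameter up to 96 mm, shoulder to 120 mm, neck 25 mm; the capsule, 130 to 170 mm up, is 30 to 33 mm in diameter: grip it there from above. Starts upright in the capper's nest.
- white_bottle: Short clear glass bottle, white capsule, loose, 0.26 kg (+-20%), 140 mm high. Origin at the centre of its underside, z up. Body 54 mm in diameter up to 66 mm, shoulder to 90 mm, neck 25 mm; the capsule, 100 to 140 mm up, is 30 to 33 mm in diameter. Starts upright in one of the three crate cells.
- yellow_ring: Yellow plastic spacer ring lying flat on the bench, loose, 45 g: outer diameter 55 mm, hole 28 mm, 18 mm thick. Origin at the centre of its underside. To go into the nest.
- white_ring: White plastic spacer ring lying flat on the bench, loose, 30 g: outer diameter 55 mm, hole 28 mm, 12 mm thick. Origin at the centre of its underside. To go into the nest.
- black_ring: Black plastic spacer ring lying flat on the bench, loose, 20 g: outer diameter 55 mm, hole 28 mm, 8 mm thick. Origin at the centre of its underside. Not needed: leave it alone.
- capper: Grey bench capper, fixed. Origin on the bench, on the axis of its blue cup-shaped nest: inner diameter 59 mm, floor 16 mm above the bench, straight wall up to 52 mm, flaring to 76 mm inner, 84 mm outer diameter at the rim, 64 mm up. Base plate 12 mm thick. Column 380 mm high, 170 mm to the capper's +y (54 mm collar); head swivelled away beyond it. Rings let go level in the mouth fall to the floor.
- crate: Low open wooden crate, fixed, 280 mm along its x, 100 mm along its y, 66 mm high, walls and floor 6 mm. Origin at the centre of its underside. Two cross walls make three cells in a row along its x, each 85 by 88 mm, centred at x = -91, 0 and +91 mm, y = 0; floor 6 mm above the bench. One bottle in each at the start.
- mat: Round grey mat with a thin black circle, fixed flat on the bench, 104 mm in diameter, 3 mm thick, empty. Origin at the centre of its underside. A free spot to park a bottle.
- green_bottle: Tall bottle with a green capsule in a crate cell, same size as the blue one (170 mm high, origin at the centre of its underside). Loose; leave it alone.
- red_bottle: Tall bottle with a red capsule in a crate cell, same size as the blue one (170 mm high, origin at the centre of its underside). Loose; leave it alone.

How it is judged:
By the outcome, as a careful person would: the job done as asked, in the order asked, and still so for the second after the job is handed in, with the robot touching nothing.
It also fails if it takes over 141 s, if anything falls off the work surface, if the arm or the gripper's body presses on something with over 40 N, if the wrist force passes 120 N, or if a joint passes its speed limit or range.

ROBOT

A 6-joint arm with a two-finger parallel gripper is mounted at the origin on the work surface. World frame = base frame: x ahead of the robot, y to its left, z up, the work surface at z = 0. Lengths are in m, angles in rad, forces in N, time in s.
With the tool pointing down it reaches from about 0.25 to 0.725 m from the base axis. Payload 4 kg.
Tool frame: the origin (TCP) lies on the centre line of the jaws, within the pads' length; the fingertips stand 17 mm ahead of it and the grasp point (between the pads) lies 2 mm behind it; z points along the fingers, y is the line along which they close (so a half turn about z gives the same grasp; the last joint's range is limited). The gripper opens to 85 mm and grips with 20 to 120 N. Pads are 22 mm wide; open, the fingers measure 114 mm over their backs; the gripper's body (76 mm by 85 mm) begins 54 mm behind the grasp point. The pads swing forward as they close: fully open they stand 13 mm farther back than shut.
Start: joints at [1.129, 0.241, 0.005, 1.335, 0, 1.571], TCP at [0.214, 0.452, 0.248] pointing down, gripper open.
Joint ranges: [-2.72, 2.72], [-1.05, 1.87], [-1.09, 1.28], [-1.99, 2.15], [-1.42, 1.44], [-3.14, 3.14]. Speed limits (rad/s): [2.79, 2.79, 3.14, 3.14, 3.14, 3.14].

INTERFACE

Orientations are given as a unit quaternion [x, y, z, w].
In Python, from workcell import get_obs, imaging, order gives the robot as it stands.
- The arm moves only by the tool apply_moves, never from a script. Its argument "targets" is a list that holds one entry, the list of rows, each a list of 5 numbers: the shift along the world's x, y, z in units of 40 mm (1.0 is 40 mm), then the turn about the world's z in degrees, then the gripper command: -1 is shut, 1 is fully open, values between are in proportion. In form: [[[dx, dy, dz, turn, fingers], ...]]. A call has 1 to 8 rows; each row shifts and turns the commanded pose from where the row before left it; what a row does not reach is not made up. A row lasts 1/12 s, in which the tool goes at most 41.7 mm and 7.16 degrees, less where a joint would pass 70% of its speed; a pose out of reach is approached as far as the arm can. A call is refused whole if a number of a shift passes 1 or a number of a turn 7.16, either way. A call with a gripper value outside its range is refused whole. The fingers move at their own pace and stop on an object; the grip force is fixed at half the most. Time passes only in rows, so rows that do not move let the fingers close. It gives the time, the measured TCP pose, the force, the opening and the grip force at its end, in the units of the state.
- get_obs(): the state, without advancing time (a new reading comes with each control period).
- imaging.camera(name): name is "scene" or "top" or "wrist"; returns (picture, depth): 420x560x3 uint8, blue, green, red; 420x560 float32, m along the optical axis (not along the pixel's ray), 0 where there is no reading.
- imaging.get_calibration(name): a dict with "camera_matrix" (3x3 intrinsics, pixels), "eye" and "rotation" of the camera in the world; the wrist camera has in their place "hand_eye" (4x4, takes a point from camera to tool coordinates, whose origin is the TCP and whose axes are the flange's). Camera axes: x right, y down, z forward; pixel columns grow to the right and rows downward; lengths in m; the calibration is good to about 2 mm. A picture is of the moment at which its call begins: read the wrist's pose just before it. get_calibration takes no time and is no camera call.
- order.job_done(): hands the job in; it is judged then, once.
The state is a dict: "clock": time; "joint_pos": joint angles; "joint_vel": joint speeds; "tau": joint torques, N m; "eef_pos": TCP position; "tool_rot": TCP orientation; "ft_force": force on the tool from outside, world axes, zero at the start; "ft_torque": the same for the moment, N m; "grip_width": finger opening in m; "grasp_force": force on a finger pad.
Only numpy, scipy, OpenCV 4.12 (cv2) and the standard library are available. Lean on these libraries where they do the work, as an engineer would, in place of code of your own. Each camera call takes 0.05 s, during which the arm holds its last target. There are 200 camera calls.

## Working session

There is one attempt and no reset: what is moved stays moved. The work goes in short steps, Python scripts to look and compute and a tool call to move; the robot and the scene stay as the last step left them, time stands still between calls to the robot, and variables do not carry over. Pictures are saved under pics/ and viewed, at most 14 in all, crops included, and the job is handed in when it is done.

Besides the shell and the picture viewer there is one more tool, called after ">>>" as a command line: name --argument value ..., lists and objects as JSON in quotes. apply_moves: Moves the arm, as the interface text tells. Its arguments: {"type":"object","properties":{"targets":{"type":"array","items":{"type":"array","items":{"type":"array","items":{"type":"number"}}}}},"required":["targets"]}

```bash
mkdir -p pics; cat > h.py <<'E'
import numpy as np, cv2
from workcell import get_obs, imaging, order
from scipy.spatial.transform import Rotation as R
def pose(name,obs=None):
    c=imaging.get_calibration(name);K=np.array(c["camera_matrix"])
    if name=="wrist":
        o=obs or get_obs();T=np.eye(4);T[:3,:3]=R.from_quat(o["tool_rot"]).as_matrix();T[:3,3]=o["eef_pos"]
        W=T@np.array(c["hand_eye"]);return K,W[:3,3],W[:3,:3]
    return K,np.array(c["eye"]),np.array(c["rotation"])
def ray(cam,u,v,z):
    K,e,r=cam;d=r@np.linalg.solve(K,[u,v,1.]);return e+d*(z-e[2])/d[2]
def cloud(cam,dep):
    K,e,r=cam;v,u=np.indices(dep.shape)
    p=np.stack([(u-K[0,2])/K[0,0]*dep,(v-K[1,2])/K[1,1]*dep,dep],-1)
    return p@r.T+e
E
python3 - <<'E'
from h import *
o=get_obs();print(o)
for n in("scene","top"):
    im,d=imaging.camera(n);cv2.imwrite(f"pics/{n}0.png",im);np.save(f"{n}0.npy",d)
    K,e,r=pose(n);print(n,K,e,r,(d>0).mean())
E
```

```text
{'clock': 0.0, 'joint_pos': array([1.12899535e+00, 2.41410093e-01, 3.70349184e-03, 1.33518152e+00,
       1.71683407e-05, 1.57078218e+00]), 'joint_vel': array([ 0.00081989,  0.00155714,  0.00042133,  0.00024016, -0.0013563 ,
        0.00012561]), 'tau': array([ 3.12196644e-04, -3.72313356e+01,  2.52409816e+01,  1.66515360e-02,
       -1.27052272e-04, -6.85621586e-06]), 'eef_pos': array([0.21352332, 0.45145169, 0.24740644]), 'tool_rot': array([ 2.19101305e-01,  9.75701555e-01, -1.01860220e-03, -2.37548069e-04]), 'ft_force': array([ 0.04274572,  0.46424738, -0.18391704]), 'ft_torque': array([-0.00682134,  0.04632116, -0.01952647]), 'grasp_force': 0.0, 'grip_width': 0.08585173731721886}
scene [[432.70270334   0.         284.21431678]
 [  0.         432.70270334 209.10771202]
 [  0.           0.           1.        ]] [ 0.86691967 -0.49555381  0.77833489] [ 0.89737188  0.28387208 -0.10829273 -0.32002038] 0.9961777210884354
top [[527.10990732   0.         274.86481816]
 [  0.         527.10990732 212.03793516]
 [  0.           0.           1.        ]] [ 0.403914   -0.00762558  0.9700881 ] [ 0.70679853 -0.70443931  0.04316764 -0.04834922] 0.9959778911564626
```

View pics/top0.png

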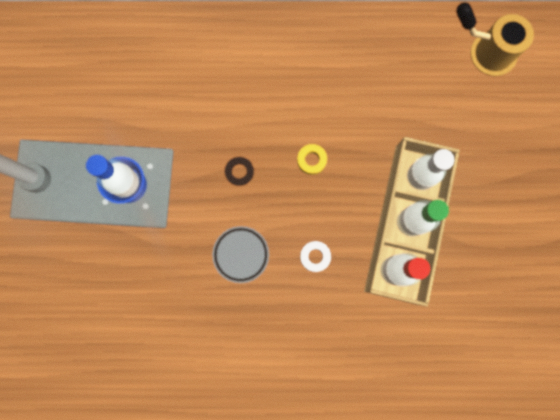

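View pics/scene0.png

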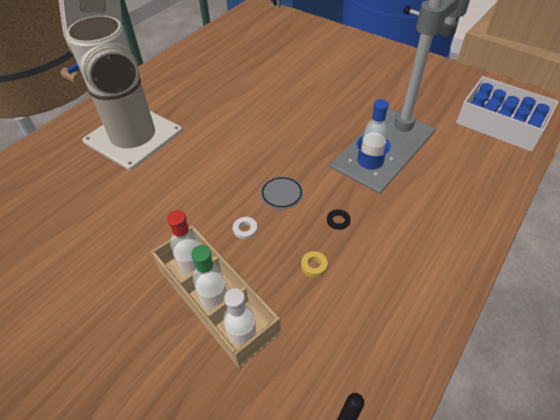

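```bash
sed -i 's/np.array(c\["rotation"\])$/R.from_quat(c["rotation"]).as_matrix()/' h.py
cat > m.py <<'E'
from h import *
def measure(n,im):
    cam=pose(n);h=cv2.cvtColor(im,cv2.COLOR_BGR2HSV);out={}
    rng={"blue":((108,150,60),(125,255,255)),"yellow":((22,150,120),(34,255,255)),"white":((0,0,190),(180,45,255)),
     "red":((0,190,110),(6,255,255)),"green":((50,120,50),(85,255,255)),"black":((0,0,0),(180,255,60)),"grey":((0,0,90),(180,45,180))}
    for k,(a,b) in rng.items():
        m=cv2.inRange(h,a,b);N,L,s,c=cv2.connectedComponentsWithStats(m)
        for i in range(1,N):
            if 150<s[i,4]<20000:
                x,y,w,hh,A=s[i];print(n,k,"box",x,y,w,hh,"A",A,"cen",c[i].round(1),"z0",ray(cam,*c[i],0).round(3),"z.146",ray(cam,*c[i],.146)[:2].round(3),"z.18",ray(cam,*c[i],.18)[:2].round(3))
if __name__=="__main__":
    for n in("scene","top"):print(n,pose(n)[2].round(2).tolist());measure(n,cv2.imread(f"pics/{n}0.png"))
    P=cloud(pose("top"),np.load("top0.npy"))
    for u,v in((313,145),(316,270),(241,255),(443,160),(437,210),(418,268),(98,165),(140,210),(160,160),(300,350)):print(u,v,P[v,u].round(3))
E
python3 m.py
```

```text
scene [[0.82, 0.44, -0.38], [0.58, -0.63, 0.51], [-0.01, -0.64, -0.77]]
scene blue box 322 0 102 47 A 2623 cen [382.8  18. ] z0 [0.26  0.962 0.   ] z.146 [0.374 0.689] z.18 [0.401 0.625]
scene blue box 430 34 22 23 A 339 cen [440.9  44.8] z0 [0.506 0.906 0.   ] z.146 [0.574 0.643] z.18 [0.589 0.582]
scene blue box 471 84 34 27 A 485 cen [488.5  97.2] z0 [0.734 0.71  0.   ] z.146 [0.759 0.484] z.18 [0.765 0.432]
scene blue box 499 96 20 20 A 228 cen [509.  105.6] z0 [0.795 0.704 0.   ] z.146 [0.809 0.479] z.18 [0.812 0.427]
scene blue box 514 97 21 25 A 266 cen [524.4 108.6] z0 [0.835 0.715 0.   ] z.146 [0.841 0.488] z.18 [0.843 0.435]
scene blue box 373 100 15 21 A 248 cen [379.6 109.8] z0 [0.499 0.478 0.   ] z.146 [0.568 0.295] z.18 [0.584 0.253]
scene blue box 528 104 21 23 A 261 cen [538.7 114.7] z0 [0.876 0.709 0.   ] z.146 [0.874 0.483] z.18 [0.874 0.431]
scene blue box 357 136 34 33 A 408 cen [370.9 156.9] z0 [0.57  0.292 0.   ] z.146 [0.626 0.144] z.18 [0.639 0.11 ]
scene yellow box 302 252 25 25 A 390 cen [313.7 263.7] z0 [ 0.625 -0.065  0.   ] z.146 [ 0.67  -0.145] z.18 [ 0.
[... 4564 characters left out ...]
0.37   0.   ] z.146 [ 0.84  -0.316] z.18 [ 0.822 -0.303]
top black box 503 23 22 21 A 355 cen [513.   32.6] z0 [ 0.882 -0.46   0.   ] z.146 [ 0.81  -0.392] z.18 [ 0.793 -0.376]
top grey box 0 140 173 87 A 9911 cen [ 83.8 184. ] z0 [0.582 0.358 0.   ] z.146 [0.555 0.303] z.18 [0.549 0.29 ]
top grey box 213 227 55 55 A 2251 cen [240.5 254.3] z0 [0.452 0.063 0.   ] z.146 [0.445 0.052] z.18 [0.443 0.05 ]
313 145 [ 0.652 -0.07   0.023]
316 270 [ 0.423 -0.075  0.011]
241 255 [0.45  0.062 0.002]
443 160 [ 0.596 -0.269  0.145]
437 210 [ 0.511 -0.248  0.176]
418 268 [ 0.423 -0.216  0.178]
98 165 [0.577 0.268 0.186]
140 210 [0.532 0.247 0.012]
160 160 [0.626 0.214 0.011]
300 350 [ 0.281 -0.046  0.003]
```

>>> apply_moves --targets '[[[0.4, -0.7, 0.1, 6.6, 1], [0.6, -0.7, 0, 6.7, 1], [0.7, -0.6, 0, 0, 1], [0.7, -0.6, 0, 0, 1], [0.8, -0.5, 0, 0, 1], [0.8, -0.5, 0, 0, 1], [0.8, -0.4, 0, 0, 1], [0.8, -0.3, 0, 0, 1]]]'

```text
clock: 0.77
eef_pos: [0.438, 0.2791, 0.2521]
tool_rot: [0.107, 0.994, -0.0, -0.0]
ft_force: [-1.1, 0.3, 0.3]
grip_width: 0.0855
grasp_force: 0.0
```

>>> apply_moves --targets '[[[0.8, -0.1, 0, 0, 1], [0.8, -0.1, 0, 0, 1], [0.8, 0, 0, 0, 1], [0.6, 0, 0, 0, 1], [0.3, 0, 0, 0, 1], [0, 0, 0, 0, 1], [0, 0, 0, 0, 1]]]'

```text
clock: 1.35
eef_pos: [0.5688, 0.2727, 0.251]
tool_rot: [0.107, 0.994, -0.001, -0.001]
ft_force: [-0.0, -0.3, -0.6]
grip_width: 0.0855
grasp_force: 0.0
```

```bash
cat > w.py <<'E'
from h import *
import sys
o=get_obs();im,d=imaging.camera("wrist");cv2.imwrite(f"pics/{sys.argv[1]}.png",im);np.save("w.npy",d)
print(o["eef_pos"].round(4),o["clock"],"tool y",R.from_quat(o["tool_rot"]).as_matrix()[:,1].round(3))
cam=pose("wrist",o);P=cloud(cam,d);print(cam[1].round(3),cam[2].round(2).tolist())
for a in sys.argv[2:]:
    u,v=map(int,a.split(","));print(a,P[v,u].round(3))
E
python3 w.py w1 280,210
```

```text
[0.5688 0.2727 0.251 ] 1.35 tool y [ 0.213  0.977 -0.001]
[0.501 0.287 0.378] [[0.21, 0.94, 0.26], [0.98, -0.2, -0.06], [-0.0, 0.27, -0.96]]
280,210 [0.563 0.273 0.158]
```

View pics/w1.png

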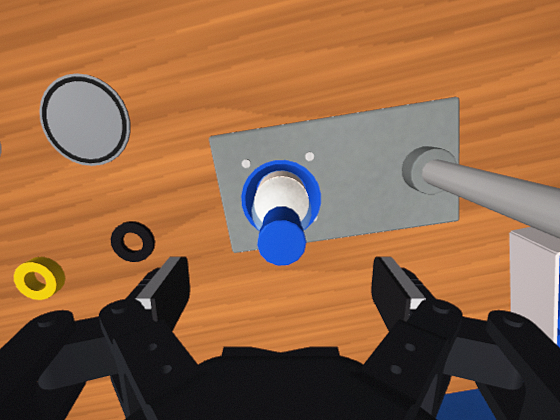

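```bash
python3 - <<'E'
from h import *
o=get_obs();c=pose("wrist",o);im=cv2.imread("pics/w1.png");d=np.load("w.npy");P=cloud(c,d)
h=cv2.cvtColor(im,cv2.COLOR_BGR2HSV);b=cv2.inRange(h,(105,150,60),(128,255,255))>0
for nm,lo,hi in(("captop",.180,.192),("rim",.056,.07)):
    m=b&(P[...,2]>lo)&(P[...,2]<hi);m[300:]=0;m[:, :150]=0
    q=np.column_stack(np.where(m))[:,::-1].astype(np.float32);(u,v),r=cv2.minEnclosingCircle(q)
    e=cv2.fitEllipse(cv2.convexHull(q.astype(np.int32)));print(nm,m.sum(),(u,v),r,e[0],ray(c,*e[0],{"captop":.186,"rim":.064}[nm]).round(4),P[m][:,2].mean())
print("mat",ray(c,85,119,.003).round(4),"col",ray(c,429,172,.02).round(4),"yel",ray(c,38,281,.018).round(4))
print(ray(pose("top"),241,254.5,.003))
E
```

```text
captop 1809 (281.223876953125, 240.62686157226562) 24.567302703857422 (281.3021240234375, 240.8223114013672) [0.5755 0.2716 0.186 ] 0.1870359396327709
rim 1425 (401.0, 242.5) 167.79835510253906 (399.8946838378906, 244.94322204589844) [0.6555 0.3879 0.064 ] 0.06296293550397061
mat [0.4486 0.0638 0.003 ] col [0.5927 0.4454 0.02  ] yel [ 0.6288 -0.0643  0.018 ]
[0.45124185 0.06145543 0.003     ]
```

>>> apply_moves --targets '[[[0.18, -0.05, 0, 0, 1], [0, 0, -0.6, 0, 1], [0, 0, -0.6, 0, 1], [0, 0, -0.6, 0, 1], [0, 0, -0.25, 0, 0.2], [0, 0, 0, 0, 0], [0, 0, 0, 0, -0.1], [0, 0, 0, 0, -0.3]]]'

```text
clock: 2.07
eef_pos: [0.5769, 0.2716, 0.1723]
tool_rot: [0.107, 0.994, 0.001, 0.001]
ft_force: [0.3, -0.7, 0.9]
grip_width: 0.0388
grasp_force: 0.0
```

>>> apply_moves --targets '[[[0, 0, 0, 0, -0.5], [0, 0, 0, 0, -1], [0, 0, 0, 0, -1], [0, 0, 0, 0, -1]]]'

```text
clock: 2.4
eef_pos: [0.5773, 0.2716, 0.1728]
tool_rot: [0.107, 0.994, 0.001, 0.002]
ft_force: [-0.1, -0.3, 5.9]
grip_width: 0.0315
grasp_force: 59.6
```

>>> apply_moves --targets '[[[0, 0, 0.2, 0, -1], [0, 0, 0.4, 0, -1], [0, 0, 0.5, 0, -1], [0, 0, 0.5, 0, -1], [0, 0, 0.4, 0, -1], [0, 0, 0.2, 0, -1], [-0.1, -0.2, 0, 0, -1], [-0.3, -0.5, 0, 0, -1]]]'

```text
clock: 3.07
eef_pos: [0.5611, 0.2449, 0.2575]
tool_rot: [0.106, 0.994, 0.001, 0.0]
ft_force: [-0.1, -0.7, -5.2]
grip_width: 0.0311
grasp_force: 60.2
```

>>> apply_moves --targets '[[[-0.4, -0.7, 0, 0, -1], [-0.5, -0.8, 0, 0, -1], [-0.5, -0.8, 0, 0, -1], [-0.5, -0.8, 0, 0, -1], [-0.4, -0.7, -0.1, 0, -1], [-0.3, -0.5, -0.3, 0, -1], [-0.18, -0.23, -0.4, 0, -1], [0, 0, -0.4, 0, -1]]]'

```text
clock: 3.73
eef_pos: [0.4465, 0.0595, 0.2096]
tool_rot: [0.108, 0.994, -0.001, -0.001]
ft_force: [0.9, -0.1, -5.2]
grip_width: 0.031
grasp_force: 60.3
```

>>> apply_moves --targets '[[[0, 0, -0.4, 0, -1], [0, 0, -0.3, 0, -1], [0, 0, -0.15, 0, -1], [0, 0, 0, 0, -1], [0, 0, 0, 0, -1]]]'

```text
clock: 4.15
eef_pos: [0.4486, 0.0618, 0.1761]
tool_rot: [0.107, 0.994, -0.0, -0.001]
ft_force: [-0.1, -0.5, -4.2]
grip_width: 0.0312
grasp_force: 60.3
```

>>> apply_moves --targets '[[[0, 0, -0.2, 0, -1], [0, 0, -0.08, 0, -1], [0, 0, -0.04, 0, -1], [0, 0, 0, 0, -1]]]'

```text
clock: 4.48
eef_pos: [0.4486, 0.0619, 0.1632]
tool_rot: [0.107, 0.994, -0.0, -0.0]
ft_force: [0.3, -0.5, -3.9]
grip_width: 0.0311
grasp_force: 60.3
```

>>> apply_moves --targets '[[[0, 0, -0.04, 0, -1], [0, 0, -0.02, 0, -1], [0, 0, 0, 0, -1]]]'

```text
clock: 4.73
eef_pos: [0.449, 0.0619, 0.1611]
tool_rot: [0.107, 0.994, 0.0, 0.0]
ft_force: [-0.0, 0.3, -5.0]
grip_width: 0.0309
grasp_force: 60.3
```

>>> apply_moves --targets '[[[0, 0, -0.04, 0, -1], [0, 0, 0, 0, -1]]]'

```text
clock: 4.9
eef_pos: [0.4493, 0.0619, 0.1598]
tool_rot: [0.107, 0.994, 0.0, 0.0]
ft_force: [0.0, -0.4, -2.6]
grip_width: 0.0316
grasp_force: 60.5
```

>>> apply_moves --targets '[[[0, 0, -0.04, 0, -1], [0, 0, 0, 0, -1]]]'

```text
clock: 5.07
eef_pos: [0.4504, 0.0619, 0.1599]
tool_rot: [0.107, 0.994, 0.0, 0.002]
ft_force: [-2.5, 0.1, 7.1]
grip_width: 0.0314
grasp_force: 61.2
```

>>> apply_moves --targets '[[[0, 0, 0.02, 0, -0.3], [0, 0, 0, 0, 0], [0, 0, 0, 0, 0.4], [0, 0, 0, 0, 1], [0, 0, 0, 0, 1], [0, 0, 0.4, 0, 1], [0, 0, 0.8, 0, 1], [0.3, -0.2, 0.8, 0, 1]]]'

```text
clock: 5.73
eef_pos: [0.4582, 0.0544, 0.2384]
tool_rot: [0.106, 0.994, -0.0, -0.003]
ft_force: [1.3, 0.8, 0.6]
grip_width: 0.0853
grasp_force: 0.0
```

>>> apply_moves --targets '[[[0.7, -0.5, 0, 0, 1], [0.8, -0.6, 0, 0, 1], [0.8, -0.6, 0, 0, 1], [0.8, -0.6, 0, 0, 1], [0.7, -0.5, -0.4, 0, 1], [0.3, -0.2, -0.8, 0, 1], [0, 0, -0.8, 0, 1], [0, 0, 0, 0, 1]]]'

```text
clock: 6.4
eef_pos: [0.6209, -0.0667, 0.1502]
tool_rot: [0.108, 0.994, 0.0, -0.007]
ft_force: [-0.9, 1.0, -1.1]
grip_width: 0.0855
grasp_force: 0.0
```

```bash
python3 w.py w2
```

```text
[ 0.6209 -0.0667  0.1502] 6.4 tool y [ 0.214  0.977 -0.001]
[ 0.555 -0.052  0.278] [[0.21, 0.94, 0.25], [0.98, -0.21, -0.06], [-0.0, 0.26, -0.97]]
```

View pics/w2.png

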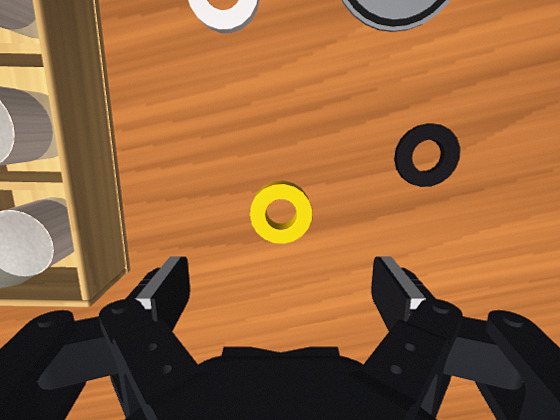

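```bash
python3 - <<'E'
from h import *
o=get_obs();print(o["eef_pos"],o["joint_vel"].round(3));c=pose("wrist",o)
im=cv2.imread("pics/w2.png");m=cv2.inRange(cv2.cvtColor(im,cv2.COLOR_BGR2HSV),(22,200,200),(34,255,255));m[300:]=0;m[:,:200]=0
ct=max(cv2.findContours(m,0,2)[0],key=cv2.contourArea);e=cv2.fitEllipse(cv2.convexHull(ct));print(e)
print(ray(c,*e[0],.018).round(4))
E
```

```text
[ 0.62176023 -0.06620607  0.15387893] [ 0.015 -0.069  0.079  0.039  0.    -0.001]
((280.58453369140625, 213.3399658203125), (59.37999725341797, 61.72892379760742), 101.82476806640625)
[ 0.6296 -0.0681  0.018 ]
```

>>> apply_moves --targets '[[[0.19, -0.04, 0, 0, 1], [0, 0, -0.7, 0, 1], [0, 0, -0.7, 0, 1], [0, 0, -0.7, 0, 1], [0, 0, -0.6, 0, 1], [0, 0, -0.3, 0, 0.6], [0, 0, 0, 0, 0.5], [0, 0, 0, 0, 0.5]]]'

```text
clock: 7.12
eef_pos: [0.6333, -0.0675, 0.0404]
tool_rot: [0.107, 0.994, 0.0, 0.001]
ft_force: [-0.1, 0.1, 0.1]
grip_width: 0.0639
grasp_force: 0.0
```

```bash
python3 - <<'E'
from h import *
o=get_obs();im,d=imaging.camera("wrist");cv2.imwrite("pics/w3.png",im);np.save("w.npy",d)
print(o["eef_pos"].round(4),o["grip_width"],o["joint_vel"].round(3))
P=cloud(pose("wrist",o),d);t=(P-o["eef_pos"])@R.from_quat(o["tool_rot"]).as_matrix()
m=(np.abs(t[...,1])>.02)&(np.abs(t[...,1])<.06)&(np.abs(t[...,0])<.015)&(t[...,2]<.1)&(d>0)
h=cv2.cvtColor(im,cv2.COLOR_BGR2HSV);m&=h[...,2]<120
print(np.percentile(t[...,2][m],[50,90,99,100]),P[...,2][m].min())
E
```

```text
[ 0.6333 -0.0675  0.0404] 0.06390919217320462 [-0.003 -0.024  0.029 -0.004  0.    -0.   ]
[-0.04892363 -0.0193568   0.00365024  0.04048652] -8.592721564726347e-05
```

View pics/w3.png

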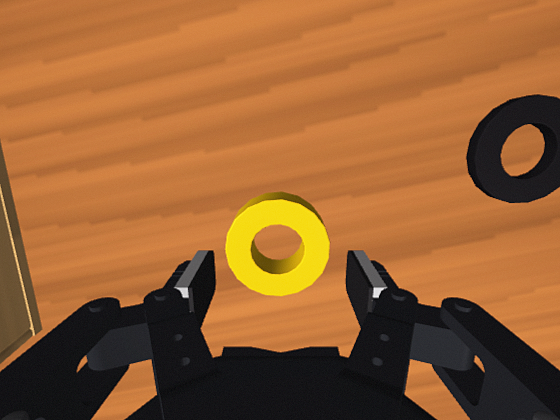

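```bash
python3 - <<'E'
from h import *
o=get_obs();d=np.load("w.npy");P=cloud(pose("wrist",o),d);t=(P-o["eef_pos"])@R.from_quat(o["tool_rot"]).as_matrix()
for u,v in((211,254),(206,254),(213,270),(213,290),(349,254),(354,254),(347,270),(347,290),(277,285)):print(u,v,t[v,u].round(4),P[v,u].round(4))
print(ray(pose("wrist",o),277.5,247,.018),o["eef_pos"])
E
```

```text
211 254 [ 0.01   -0.0327  0.0056] [ 0.6175 -0.0975  0.0356]
206 254 [ 0.0116 -0.0341  0.002 ] [ 0.6156 -0.0985  0.0392]
213 270 [ 0.0013 -0.0324  0.0064] [ 0.626  -0.099   0.0348]
213 290 [-0.0071 -0.0321  0.0026] [ 0.6343 -0.1005  0.0387]
349 254 [0.0101 0.0316 0.0053] [ 0.631  -0.0346  0.0359]
354 254 [ 0.0126  0.0325 -0.0003] [ 0.6287 -0.0332  0.0415]
347 270 [0.0006 0.0318 0.0079] [ 0.6404 -0.0364  0.0334]
347 290 [-0.009   0.0319  0.0057] [ 0.6497 -0.0384  0.0356]
277 285 [-0.0148 -0.0021  0.0207] [ 0.6483 -0.0728  0.0206]
[ 0.62799772 -0.06814175  0.018     ] [ 0.63417158 -0.06763737  0.04122856]
```

>>> apply_moves --targets '[[[-0.13, 0, -0.25, 0, 0.5], [0, 0, -0.2, 0, 0.5], [0, 0, 0, 0, 0.5], [0, 0, 0, 0, 0.5]]]'

```text
clock: 7.5
eef_pos: [0.6278, -0.0678, 0.0215]
tool_rot: [0.107, 0.994, -0.0, 0.0]
ft_force: [0.4, 0.3, 0.7]
grip_width: 0.0638
grasp_force: 0.0
```

>>> apply_moves --targets '[[[0, 0, -0.08, 0, 0.4], [0, 0, 0, 0, 0.3], [0, 0, 0, 0, 0], [0, 0, 0, 0, -0.3], [0, 0, 0, 0, -1], [0, 0, 0, 0, -1]]]'

```text
clock: 8.0
eef_pos: [0.6281, -0.0679, 0.0184]
tool_rot: [0.107, 0.994, -0.0, 0.001]
ft_force: [0.1, 0.4, 5.4]
grip_width: 0.0529
grasp_force: 63.1
```

>>> apply_moves --targets '[[[0, 0, 0.3, 0, -1], [0, 0, 0.7, 0, -1], [0, 0.2, 0.9, 0, -1], [-0.1, 0.5, 0.8, 0, -1], [-0.1, 0.8, 0.6, 0, -1], [-0.2, 0.9, 0.4, 0, -1], [-0.2, 0.9, 0.4, 0, -1], [-0.2, 0.9, 0.2, 0, -1]]]'

```text
clock: 8.67
eef_pos: [0.5956, 0.1016, 0.1925]
tool_rot: [0.107, 0.994, 0.001, 0.002]
ft_force: [1.6, -0.1, -0.1]
grip_width: 0.0528
grasp_force: 62.9
```

>>> apply_moves --targets '[[[-0.2, 0.9, 0, 0, -1], [-0.1, 0.9, 0, 0, -1], [-0.1, 0.9, 0, 0, -1], [-0.1, 0.7, 0, 0, -1], [0, 0.5, 0, 0, -1], [0, 0.3, 0, 0, -1], [0, 0, 0, 0, -1], [0, 0, 0, 0, -1]]]'

```text
clock: 9.33
eef_pos: [0.5751, 0.268, 0.1893]
tool_rot: [0.106, 0.994, -0.001, -0.0]
ft_force: [0.1, -0.0, -0.8]
grip_width: 0.0527
grasp_force: 62.9
```

```bash
python3 w.py w4
```

```text
[0.5751 0.268  0.1893] 9.3333 tool y [ 0.212  0.977 -0.001]
[0.507 0.282 0.316] [[0.21, 0.94, 0.26], [0.98, -0.2, -0.06], [-0.0, 0.27, -0.96]]
```

View pics/w4.png

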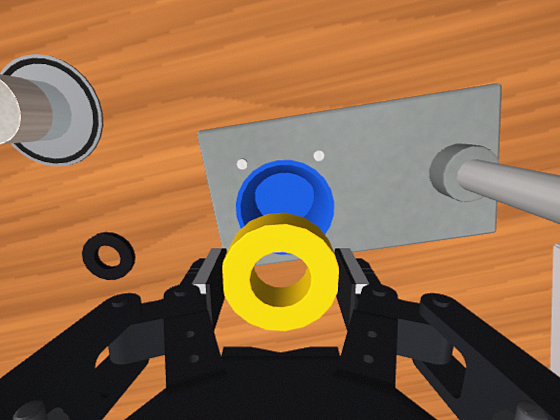

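```bash
cat > nest.py <<'E'
from h import *
from scipy.optimize import least_squares
import sys
def nest(f,rmin=200,vmax=215):
    c=pose("wrist",get_obs());im=cv2.imread(f);h=cv2.cvtColor(im,cv2.COLOR_BGR2HSV);m=cv2.inRange(h,(105,150,50),(128,255,255))
    N,L,s,_=cv2.connectedComponentsWithStats(m);s[0,4]=0;i=[k for k in range(1,N) if s[k,0]>180 and s[k,0]+s[k,2]<400 and s[k,4]>500][0]
    ct=max(cv2.findContours((L==i).astype(np.uint8),0,1)[0],key=len)[:,0];ct=ct[ct[:,1]<vmax]
    p=np.array([ray(c,u,v,.064)[:2] for u,v in ct])
    r=least_squares(lambda x:np.hypot(*(p-x[:2]).T)-x[2],[.577,.27,.042],loss="soft_l1",f_scale=.001)
    return s[i],r.x.round(4),np.abs(r.fun).mean()
if __name__=="__main__":print(get_obs()["eef_pos"],nest(sys.argv[1]))
E
python3 nest.py pics/w4.png
python3 - <<'E'
from h import *
c=pose("wrist",get_obs());im=cv2.imread("pics/w4.png");m=cv2.inRange(cv2.cvtColor(im,cv2.COLOR_BGR2HSV),(22,220,225),(34,255,255))
ct=max(cv2.findContours(m,0,2)[0],key=cv2.contourArea);e=cv2.fitEllipse(cv2.convexHull(ct));print(e,ray(c,*e[0],.189))
E
```

```text
[0.57532763 0.2671374  0.18932306] (array([ 236,  160,   98,   74, 4818], dtype=int32), array([0.5714, 0.272 , 0.036 ]), np.float64(0.006220836010622951))
((279.932373046875, 276.83050537109375), (106.61150360107422, 117.84986877441406), 92.48374938964844) [0.57422187 0.26684023 0.189     ]
```

```bash
sed -i 's/ct=ct\[ct\[:,1\]<vmax\]/ct=cv2.convexHull(ct)[:,0];ct=ct[ct[:,1]<vmax]/' nest.py; python3 nest.py pics/w4.png; python3 - <<'E'
from nest import *
print(nest("pics/w4.png",vmax=225),nest("pics/w4.png",vmax=205))
c=pose("wrist",get_obs())
# far floor ellipse left/right columns check
print(ray(c,285,160,.064),ray(c,237,205,.064),ray(c,334,205,.064))
E
```

```text
[0.57532763 0.2671374  0.18932306] (array([ 236,  160,   98,   74, 4818], dtype=int32), array([0.5782, 0.2698, 0.0417]), np.float64(7.58305343371155e-05))
(array([ 236,  160,   98,   74, 4818], dtype=int32), array([0.5782, 0.2698, 0.0417]), np.float64(8.124882212083428e-05)) (array([ 236,  160,   98,   74, 4818], dtype=int32), array([0.5781, 0.2698, 0.0417]), np.float64(7.305654642169069e-05))
[0.53777381 0.27881078 0.064     ] [0.56630947 0.23102849 0.064     ] [0.58382696 0.31153303 0.064     ]
```

>>> apply_moves --targets '[[[0.09, 0.07, -0.4, 0, -1], [0, 0, -0.6, 0, -1], [0, 0, -0.6, 0, -1], [0, 0, -0.5, 0, -1], [0, 0, -0.3, 0, -1], [0, 0, -0.1, 0, -1], [0, 0, 0, 0, -1], [0, 0, 0, 0, -1]]]'

```text
clock: 10.05
eef_pos: [0.5797, 0.27, 0.0903]
tool_rot: [0.108, 0.994, 0.0, 0.0]
ft_force: [0.7, -0.1, -0.3]
grip_width: 0.0525
grasp_force: 62.9
```

>>> apply_moves --targets '[[[-0.02, 0, -0.2, 0, -1], [0, 0, -0.08, 0, -1], [0, 0, 0, 0, -1], [0, 0, 0, 0, -1]]]'

```text
clock: 10.38
eef_pos: [0.578, 0.271, 0.0783]
tool_rot: [0.107, 0.994, -0.0, -0.0]
ft_force: [0.4, 0.1, -0.4]
grip_width: 0.0523
grasp_force: 62.9
```

>>> apply_moves --targets '[[[0, 0, 0, 0, 1], [0, 0, 0, 0, 1], [0, 0, 0, 0, 1], [0, 0, 0.6, 0, 1], [0, 0, 0.8, 0, 1], [0, 0, 0.8, 0, 1], [0, 0, 0.5, 0, 1], [0, 0, 0, 0, 1]]]'

```text
clock: 11.05
eef_pos: [0.5811, 0.2725, 0.193]
tool_rot: [0.107, 0.994, 0.003, 0.005]
ft_force: [0.7, 0.4, 0.4]
grip_width: 0.0853
grasp_force: 0.0
```

```bash
python3 w.py w5; python3 nest.py pics/w5.png; python3 - <<'E'
from h import *
c=pose("wrist",get_obs());im=cv2.imread("pics/w5.png");d=np.load("w.npy");P=cloud(c,d)
m=cv2.inRange(cv2.cvtColor(im,cv2.COLOR_BGR2HSV),(22,150,100),(34,255,255));m[:,:180]=0;m[300:]=0
z=P[...,2][m>0];print(m.sum()/255,np.percentile(z,[5,50,95]))
A=P[(m>0)&(P[...,2]>.02)];q=A[abs(A[:,2]-np.median(A[:,2]))<.006];co=np.linalg.lstsq(np.c_[q[:,:2],np.ones(len(q))],q[:,2],rcond=None)[0];print("tilt",co)
cv2.imwrite("pics/w5c.png",im[100:320,160:420])
E
```

```text
[0.5811 0.2725 0.193 ] 11.05 tool y [0.212 0.977 0.007]
[0.512 0.286 0.319] [[0.21, 0.94, 0.28], [0.98, -0.21, -0.05], [0.01, 0.28, -0.96]]
[0.58001429 0.27197882 0.19015953] (array([ 228,  152,   98,   94, 4589], dtype=int32), array([0.5758, 0.2701, 0.0413]), np.float64(9.381283212615202e-05))
1892.0 [0.02986821 0.03187474 0.03309861]
tilt [-0.00731372 -0.00051548  0.03621724]
```

View pics/w5c.png

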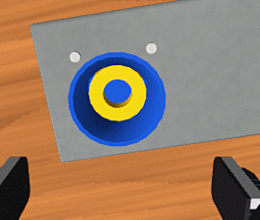

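>>> apply_moves --targets '[[[0, -0.5, 0.4, 0, 1], [0, -0.8, 0.4, 0, 1], [0, -0.9, 0, 0, 1], [0, -0.9, 0, 0, 1], [0, -0.9, 0, 0, 1], [0, -0.9, 0, 0, 1], [0, -0.9, 0, 0, 1], [0, -0.9, 0, 0, 1]]]'

```text
clock: 11.77
eef_pos: [0.5771, 0.0014, 0.2167]
tool_rot: [0.107, 0.994, -0.0, -0.001]
ft_force: [1.1, 0.3, -0.1]
grip_width: 0.0854
grasp_force: 0.0
```

>>> apply_moves --targets '[[[-0.4, -0.8, 0, 0, 1], [-0.6, -0.7, 0, 0, 1], [-0.7, -0.4, -0.3, 0, 1], [-0.7, -0.06, -0.6, 0, 1], [-0.6, 0, -0.6, 0, 1], [-0.3, 0, -0.4, 0, 1], [0, 0, 0, 0, 1], [0, 0, 0, 0, 1]]]'

```text
clock: 12.43
eef_pos: [0.4449, -0.0752, 0.1413]
tool_rot: [0.107, 0.994, 0.0, -0.001]
ft_force: [0.1, 0.2, 0.9]
grip_width: 0.0858
grasp_force: 0.0
```

```bash
python3 w.py w6; python3 - <<'E'
from h import *
c=pose("wrist",get_obs());im=cv2.imread("pics/w6.png");P=cloud(c,np.load("w.npy"))
m=cv2.inRange(cv2.cvtColor(im,cv2.COLOR_BGR2HSV),(0,0,190),(180,60,255));N,L,s,ce=cv2.connectedComponentsWithStats(m)
for i in range(1,N):
    if s[i,4]>400:
        ct=max(cv2.findContours((L==i).astype(np.uint8),0,2)[0],key=cv2.contourArea);e=cv2.fitEllipse(cv2.convexHull(ct))
        print(s[i],np.round(e[0],1),np.round(e[1],1),ray(c,*e[0],.012).round(4),np.median(P[...,2][L==i]))
E
```

```text
[ 0.4449 -0.0752  0.1413] 12.4333 tool y [ 0.213  0.977 -0.   ]
[ 0.377 -0.061  0.268] [[0.21, 0.94, 0.26], [0.98, -0.2, -0.06], [0.0, 0.27, -0.96]]
[ 408  150  151   94 8600] [489.7 193.7] [ 84.6 167.1] [0.4757 0.1021 0.012 ] 0.10253953222132971
[ 251  178   64   60 2241] [282.4 207.5] [60.3 63.1] [ 0.45   -0.0744  0.012 ] 0.01401127572479971
[  32  202   80   74 2081] [ 71.3 238.8] [69.1 84.1] [ 0.4384 -0.265   0.012 ] 0.10953716533035124
```

>>> apply_moves --targets '[[[0.12, 0, -0.3, 0, 1], [0, 0, -0.7, 0, 1], [0, 0, -0.7, 0, 0.8], [0, 0, -0.6, 0, 0.5], [0, 0, -0.4, 0, 0.5], [0, 0, -0.2, 0, 0.5], [0, 0, 0, 0, 0.5], [0, 0, 0, 0, 0.5]]]'

```text
clock: 13.15
eef_pos: [0.4527, -0.0754, 0.027]
tool_rot: [0.107, 0.994, -0.0, 0.001]
ft_force: [-1.0, 0.8, -0.9]
grip_width: 0.0638
grasp_force: 0.0
```

>>> apply_moves --targets '[[[-0.05, 0.02, -0.15, 0, 0.5], [0, 0, -0.08, 0, 0.5], [0, 0, 0, 0, 0.5]]]'

```text
clock: 13.4
eef_pos: [0.4491, -0.0745, 0.0173]
tool_rot: [0.107, 0.994, -0.0, 0.0]
ft_force: [-0.4, 0.2, -0.4]
grip_width: 0.064
grasp_force: 0.0
```

>>> apply_moves --targets '[[[0, 0, -0.02, 0, 0.4], [0, 0, 0, 0, 0.3], [0, 0, 0, 0, 0], [0, 0, 0, 0, -0.3], [0, 0, 0, 0, -1], [0, 0, 0, 0, -1]]]'

```text
clock: 13.9
eef_pos: [0.4492, -0.0746, 0.0172]
tool_rot: [0.107, 0.994, -0.0, 0.0]
ft_force: [-1.8, 0.9, 5.3]
grip_width: 0.0523
grasp_force: 61.9
```

>>> apply_moves --targets '[[[0, 0, 0.3, 0, -1], [0, 0, 0.7, 0, -1], [0.2, 0, 0.8, 0, -1], [0.4, 0, 0.8, 0, -1], [0.6, 0.1, 0.7, 0, -1], [0.7, 0.4, 0.5, 0, -1], [0.7, 0.6, 0.3, 0, -1], [0.4, 0.8, 0.2, 0, -1]]]'

```text
clock: 14.57
eef_pos: [0.5727, 0.0008, 0.1912]
tool_rot: [0.108, 0.994, 0.0, 0.003]
ft_force: [0.6, -0.6, 0.3]
grip_width: 0.052
grasp_force: 63.0
```

>>> apply_moves --targets '[[[0.2, 0.9, 0, 0, -1], [0.05, 0.9, 0, 0, -1], [0, 0.9, 0, 0, -1], [0, 0.9, 0, 0, -1], [0, 0.9, 0, 0, -1], [0, 0.9, 0, 0, -1], [0, 0.7, 0, 0, -1], [0, 0.4, 0, 0, -1]]]'

```text
clock: 15.23
eef_pos: [0.5783, 0.2648, 0.1881]
tool_rot: [0.105, 0.994, 0.0, -0.0]
ft_force: [0.0, 0.8, 1.2]
grip_width: 0.0522
grasp_force: 63.0
```

>>> apply_moves --targets '[[[0, 0.2, -0.4, 0, -1], [0, 0, -0.7, 0, -1], [0, 0, -0.7, 0, -1], [0, 0, -0.6, 0, -1], [0, 0, -0.3, 0, -1], [0, 0, 0, 0, -1], [0, 0, 0, 0, -1]]]'

```text
clock: 15.82
eef_pos: [0.5788, 0.2687, 0.08]
tool_rot: [0.107, 0.994, -0.0, -0.001]
ft_force: [-0.1, -0.5, -0.6]
grip_width: 0.0522
grasp_force: 63.0
```

>>> apply_moves --targets '[[[-0.02, 0.04, -0.06, 0, -1], [0, 0, 0, 0, -1], [0, 0, 0, 0, -1], [0, 0, 0, 0, 1], [0, 0, 0, 0, 1], [0, 0, 0, 0, 1], [0, 0, 0.6, 0, 1], [0, 0, 0.8, 0, 1]]]'

```text
clock: 16.48
eef_pos: [0.5757, 0.2699, 0.1308]
tool_rot: [0.107, 0.994, -0.002, -0.004]
ft_force: [0.5, -0.1, 0.6]
grip_width: 0.0852
grasp_force: 0.0
```

>>> apply_moves --targets '[[[0, 0, 0.8, 0, 1], [0, 0, 0.6, 0, 1], [0, 0, 0.2, 0, 1], [0, 0, 0, 0, 1], [0, 0, 0, 0, 1]]]'

```text
clock: 16.9
eef_pos: [0.578, 0.271, 0.1974]
tool_rot: [0.107, 0.994, -0.0, -0.0]
ft_force: [0.2, -0.2, -0.2]
grip_width: 0.0851
grasp_force: 0.0
```

```bash
python3 w.py w7; python3 nest.py pics/w7.png; python3 - <<'E'
from h import *
c=pose("wrist",get_obs());im=cv2.imread("pics/w7.png");d=np.load("w.npy");P=cloud(c,d)
m=cv2.inRange(cv2.cvtColor(im,cv2.COLOR_BGR2HSV),(0,0,150),(180,60,255));m&=((np.hypot(P[...,0]-.578,P[...,1]-.27)<.032)*255).astype(np.uint8)
q=P[m>0];print(len(q),np.percentile(q[:,2],[5,50,95]));q=q[abs(q[:,2]-np.median(q[:,2]))<.006];co=np.linalg.lstsq(np.c_[q[:,:2],np.ones(len(q))],q[:,2],rcond=None)[0];print("tilt",co)
cv2.imwrite("pics/w7c.png",im[100:320,160:420])
E
```

```text
[0.578  0.271  0.1974] 16.9 tool y [ 0.212  0.977 -0.   ]
[0.51  0.285 0.324] [[0.21, 0.94, 0.27], [0.98, -0.2, -0.06], [0.0, 0.27, -0.96]]
[0.57736164 0.27065484 0.19616081] (array([ 233,  156,   95,   93, 4218], dtype=int32), array([0.5765, 0.2702, 0.0414]), np.float64(8.137335656583095e-05))
1997 [0.04346712 0.0454405  0.04658762]
tilt [-0.00437638 -0.00049124  0.048101  ]
```

View pics/w7c.png

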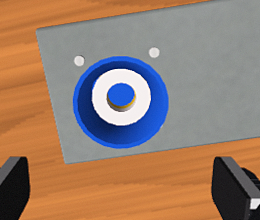

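>>> apply_moves --targets '[[[0, -0.4, 0.6, 0, 1], [0, -0.8, 0.6, 0, 1], [0, -0.9, 0.2, 0, 1], [0, -0.9, 0, 0, 1], [0, -0.9, 0, 0, 1], [0, -0.9, 0, 0, 1], [0, -0.9, 0, 0, 1], [0, -0.9, 0, 0, 1]]]'

```text
clock: 17.62
eef_pos: [0.5767, 0.0054, 0.2512]
tool_rot: [0.107, 0.994, -0.0, -0.002]
ft_force: [1.5, 0.9, 0.6]
grip_width: 0.0855
grasp_force: 0.0
```

>>> apply_moves --targets '[[[0, -0.9, 0, 0, 1], [0, -0.9, 0, 0, 1], [0, -0.9, 0, 0, 1], [0, -0.9, 0, 0, 1], [0.1, -0.9, 0, 0, 1], [0.1, -0.9, 0, 0, 1], [0.1, -0.7, 0, 0, 1], [0.1, -0.4, 0, 0, 1]]]'

```text
clock: 18.28
eef_pos: [0.5927, -0.2563, 0.2505]
tool_rot: [0.109, 0.994, 0.0, -0.002]
ft_force: [-0.0, 0.3, 0.3]
grip_width: 0.0857
grasp_force: 0.0
```

>>> apply_moves --targets '[[[0, -0.2, 0, 0, 1], [0, 0, 0, 0, 1], [0, 0, 0, 0, 1]]]'

```text
clock: 18.53
eef_pos: [0.5935, -0.2603, 0.2521]
tool_rot: [0.107, 0.994, 0.001, -0.002]
ft_force: [-0.2, 1.4, -0.2]
grip_width: 0.0854
grasp_force: 0.0
```

```bash
python3 w.py w8 
```

```text
[ 0.5935 -0.2603  0.2521] 18.5333 tool y [0.212 0.977 0.001]
[ 0.526 -0.246  0.379] [[0.21, 0.94, 0.26], [0.98, -0.2, -0.06], [0.0, 0.27, -0.96]]
```

View pics/w8.png

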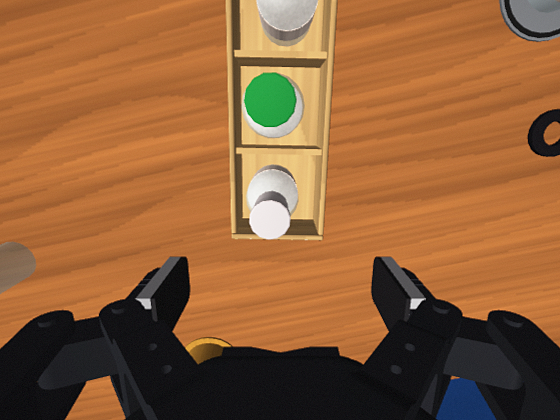

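```bash
python3 - <<'E'
from h import *
c=pose("wrist",get_obs());print(get_obs()["eef_pos"])
im=cv2.imread("pics/w8.png");m=cv2.inRange(cv2.cvtColor(im,cv2.COLOR_BGR2HSV),(0,0,215),(180,40,255))
P=cloud(c,np.load("w.npy"));mm=(np.abs(P[...,2]-.146)<.008)&(np.hypot(P[...,0]-.594,P[...,1]+.268)<.035)
ct=max(cv2.findContours(mm.astype(np.uint8),0,2)[0],key=cv2.contourArea);e=cv2.fitEllipse(cv2.convexHull(ct));print("cap",e[0],e[1],ray(c,*e[0],.146).round(4))
a=ray(c,232,240,.066);b=ray(c,323.5,240,.066);w1=ray(c,234.5,151,.066);w2=ray(c,322.5,151.5,.066)
print(a,b,np.linalg.norm(a-b),w1,w2);n=(a+b)/2;k=(w1+w2)/2;dirn=(n-k)[:2];L=np.hypot(*dirn);dirn/=L;print("dir",dirn,L,"cell",n[:2]-dirn*.049)
E
```

```text
[ 0.59371577 -0.2596877   0.25276564]
cap (269.8634033203125, 217.9829559326172) (41.2193489074707, 41.311798095703125) [ 0.5961 -0.2689  0.146 ]
[ 0.6360492  -0.32276798  0.066     ] [ 0.65718504 -0.2251959   0.066     ] 0.09983503735891952 [ 0.54373914 -0.29611449  0.066     ] [ 0.56295786 -0.2095689   0.066     ]
dir [ 0.97526187 -0.22105267] 0.09563443489630633 cell [ 0.59882929 -0.26315036]
```

>>> apply_moves --targets '[[[0.06, -0.23, 0, 0, 1], [0, 0, -0.5, 0, 1], [0, 0, -0.7, 0, 1], [0, 0, -0.7, 0, 1], [0, 0, -0.6, 0, 1], [0, 0, -0.4, 0, 1], [0, 0, -0.1, 0, 0.5], [0, 0, 0, 0, 0]]]'

```text
clock: 19.25
eef_pos: [0.5959, -0.269, 0.1325]
tool_rot: [0.106, 0.994, 0.0, -0.002]
ft_force: [-0.9, -0.6, 0.5]
grip_width: 0.0639
grasp_force: 0.0
```

>>> apply_moves --targets '[[[0, 0, 0, 0, -0.1], [0, 0, 0, 0, -0.2], [0, 0, 0, 0, -0.3], [0, 0, 0, 0, -0.5], [0, 0, 0, 0, -1], [0, 0, 0, 0, -1], [0, 0, 0, 0, -1]]]'

```text
clock: 19.83
eef_pos: [0.5978, -0.2705, 0.1363]
tool_rot: [0.107, 0.994, -0.0, 0.002]
ft_force: [0.2, 0.4, 6.3]
grip_width: 0.0311
grasp_force: 59.1
```

>>> apply_moves --targets '[[[0, 0, 0.2, 0, -1], [0, 0, 0.4, 0, -1], [0, 0, 0.5, 0, -1], [0, 0, 0.5, 0, -1], [0, 0, 0.5, 0, -1], [0, 0, 0.3, 0, -1], [0, 0.2, 0, 0, -1], [0, 0.5, 0, 0, -1]]]'

```text
clock: 20.5
eef_pos: [0.5965, -0.2441, 0.2301]
tool_rot: [0.109, 0.994, -0.001, 0.001]
ft_force: [0.4, 0.1, -2.4]
grip_width: 0.0308
grasp_force: 59.6
```

>>> apply_moves --targets '[[[0, 0.7, 0, 0, -1], [-0.1, 0.8, 0, 0, -1], [-0.1, 0.8, 0, 0, -1], [0, 0.8, 0, 0, -1], [-0.1, 0.8, 0, 0, -1], [0, 0.8, 0, 0, -1], [-0.1, 0.8, 0, 0, -1], [0, 0.8, 0, 0, -1]]]'

```text
clock: 21.17
eef_pos: [0.5786, 0.0117, 0.2285]
tool_rot: [0.107, 0.994, -0.0, -0.002]
ft_force: [0.7, -0.2, -3.2]
grip_width: 0.0311
grasp_force: 59.7
```

>>> apply_moves --targets '[[[-0.1, 0.8, 0, 0, -1], [0, 0.8, 0, 0, -1], [0, 0.8, 0, 0, -1], [0, 0.8, 0, 0, -1], [0, 0.8, 0, 0, -1], [0, 0.7, 0, 0, -1], [0, 0.5, 0, 0, -1], [0, 0.3, 0, 0, -1]]]'

```text
clock: 21.83
eef_pos: [0.575, 0.2326, 0.2282]
tool_rot: [0.105, 0.994, -0.0, -0.001]
ft_force: [-0.1, -0.7, -2.2]
grip_width: 0.031
grasp_force: 59.7
```

>>> apply_moves --targets '[[[0, 0.2, 0, 0, -1], [0, 0, 0, 0, -1], [0, 0, 0, 0, -1], [0, 0, 0, 0, -1]]]'

```text
clock: 22.17
eef_pos: [0.5766, 0.2364, 0.2297]
tool_rot: [0.108, 0.994, -0.0, -0.0]
ft_force: [0.7, -0.2, -2.3]
grip_width: 0.0308
grasp_force: 59.7
```

```bash
python3 w.py w9; python3 nest.py pics/w9.png
```

```text
[0.5766 0.2364 0.2297] 22.1667 tool y [ 0.214  0.977 -0.001]
[0.509 0.251 0.356] [[0.21, 0.94, 0.26], [0.98, -0.21, -0.06], [-0.0, 0.27, -0.96]]
[0.57666045 0.23640564 0.22987816] (array([ 276,  146,   83,   84, 2180], dtype=int32), array([0.578 , 0.2709, 0.0416]), np.float64(0.00010489156952448811))
```

View pics/w9.png

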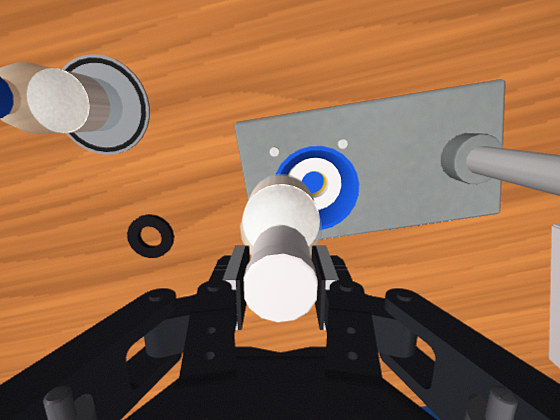

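```bash
python3 - <<'E'
from h import *
o=get_obs();c=pose("wrist",o);P=cloud(c,np.load("w.npy"))
q=P[(np.abs(P[...,2]-.2396)<.004)&(np.hypot(P[...,0]-.577,P[...,1]-.236)<.022)];print(len(q),q.mean(0),(q.max(0)+q.min(0))/2)
print(ray(c,280.5,287,.2396))
# edges of the body (widest at top of body z=bottom+.066)
b=o["eef_pos"][2]-.1303;print("bottom z",b,ray(c,242.5,222,b+.062),ray(c,320.5,222,b+.062))
for v in (170,175,180,185,190,200,210,220): print(v,P[v,281].round(3))
E
```

```text
4518 [0.57390334 0.23667241 0.24017145] [0.57565969 0.23760749 0.23960281]
[0.57499533 0.23649062 0.2396    ]
bottom z 0.09957815822355723 [0.566454   0.21244942 0.16157816] [0.57758036 0.26330573 0.16157816]
170 [0.552 0.242 0.065]
175 [0.549 0.243 0.115]
180 [0.549 0.243 0.138]
185 [0.55  0.242 0.15 ]
190 [0.55  0.242 0.167]
200 [0.553 0.242 0.177]
210 [0.558 0.241 0.183]
220 [0.562 0.24  0.189]
```

>>> apply_moves --targets '[[[0.03, 0.4, 0, 0, -1], [0.04, 0.35, 0, 0, -1], [0, 0.1, -0.2, 0, -1], [0, 0, -0.3, 0, -1], [0, 0, -0.25, 0, -1], [0, 0, -0.1, 0, -1], [0, 0, 0, 0, -1], [0, 0, 0, 0, -1]]]'

```text
clock: 22.88
eef_pos: [0.5792, 0.2711, 0.1956]
tool_rot: [0.107, 0.994, -0.0, -0.0]
ft_force: [0.8, -0.5, -1.0]
grip_width: 0.0309
grasp_force: 59.9
```

```bash
python3 w.py w10; python3 - <<'E'
from h import *
o=get_obs();c=pose("wrist",o);P=cloud(c,np.load("w.npy"));e=o["eef_pos"];print(e)
q=P[(np.abs(P[...,2]-e[2]-.0097)<.004)&(np.hypot(P[...,0]-e[0],P[...,1]-e[1])<.022)];print((q.max(0)+q.min(0))/2)
im=cv2.imread("pics/w10.png");h=cv2.cvtColor(im,cv2.COLOR_BGR2HSV);m=cv2.inRange(h,(105,150,50),(128,255,255))>0
m&=(np.hypot(P[...,0]-.578,P[...,1]-.27)<.06)&(P[...,2]<.075)
v,u=np.where(m);hl=cv2.convexHull(np.column_stack([u,v]).astype(np.int32))[:,0];hl=hl[hl[:,1]<v.max()-8]
from scipy.optimize import least_squares
p=np.array([ray(c,*x,.064)[:2] for x in hl]);r=least_squares(lambda x:np.hypot(*(p-x).T)-.042,[.577,.27],loss="soft_l1",f_scale=.001);print(r.x,r.fun.round(4))
E
```

```text
[0.5792 0.2711 0.1956] 22.8833 tool y [ 0.213  0.977 -0.001]
[0.511 0.286 0.322] [[0.21, 0.94, 0.26], [0.98, -0.2, -0.06], [-0.0, 0.27, -0.96]]
[0.57960201 0.27134295 0.19620915]
[0.57859968 0.27287175 0.20592244]
[0.57881255 0.27089605] [-0.     -0.0003 -0.0003 -0.0001 -0.0002 -0.0001 -0.      0.     -0.0002
 -0.0002 -0.      0.0002  0.      0.0001 -0.0001  0.0001  0.     -0.0002
 -0.0001  0.0002]
```

View pics/w10.png

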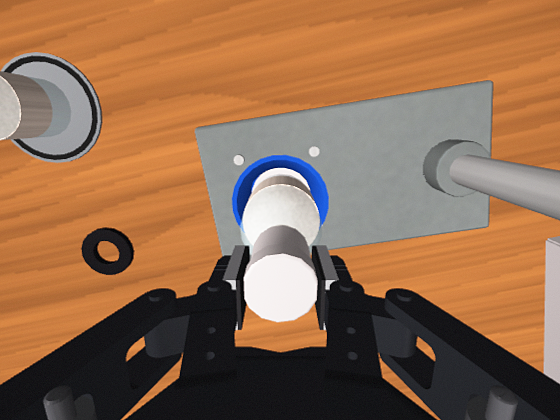

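>>> apply_moves --targets '[[[0, -0.02, -0.15, 0, -1], [0, 0, -0.12, 0, -1], [0, 0, -0.06, 0, -1], [0, 0, 0, 0, -1], [0, 0, 0, 0, -1]]]'

```text
clock: 23.35
eef_pos: [0.5792, 0.271, 0.1824]
tool_rot: [0.107, 0.994, -0.0, -0.0]
ft_force: [-0.7, -0.7, -2.3]
grip_width: 0.0312
grasp_force: 59.9
```

>>> apply_moves --targets '[[[0, 0, -0.08, 0, -1], [0, 0, -0.03, 0, -1], [0, 0, 0, 0, -1]]]'

```text
clock: 23.6
eef_pos: [0.5792, 0.271, 0.1779]
tool_rot: [0.107, 0.994, -0.0, -0.0]
ft_force: [0.5, -0.4, -1.7]
grip_width: 0.0309
grasp_force: 59.9
```

>>> apply_moves --targets '[[[0, 0, -0.03, 0, -1], [0, 0, 0, 0, -1], [0, 0, 0, 0, -1]]]'

```text
clock: 23.85
eef_pos: [0.5793, 0.271, 0.1771]
tool_rot: [0.107, 0.994, -0.0, -0.0]
ft_force: [-0.7, 0.5, -2.2]
grip_width: 0.031
grasp_force: 59.9
```

>>> apply_moves --targets '[[[0, 0, -0.03, 0, -1], [0, 0, 0, 0, -1], [0, 0, 0, 0, -1]]]'

```text
clock: 24.1
eef_pos: [0.5796, 0.2712, 0.1764]
tool_rot: [0.107, 0.994, 0.0, 0.0]
ft_force: [-0.7, 0.2, 0.8]
grip_width: 0.0311
grasp_force: 60.1
```

>>> apply_moves --targets '[[[0, 0, -0.03, 0, -1], [0, 0, 0, 0, -1], [0, 0, 0, 0, -1]]]'

```text
clock: 24.35
eef_pos: [0.5799, 0.2713, 0.1763]
tool_rot: [0.107, 0.994, 0.001, 0.001]
ft_force: [-1.4, -0.2, 5.6]
grip_width: 0.0309
grasp_force: 60.5
```

>>> apply_moves --targets '[[[0, 0, 0.03, 0, -0.3], [0, 0, 0, 0, 0], [0, 0, 0, 0, 0.4], [0, 0, 0, 0, 1], [0, 0, 0, 0, 1], [0, 0, 0.4, 0, 1], [0, 0, 0.8, 0, 1], [0, 0, 0.8, 0, 1]]]'

```text
clock: 25.02
eef_pos: [0.5783, 0.2706, 0.2548]
tool_rot: [0.107, 0.994, -0.001, -0.002]
ft_force: [0.8, -0.6, 0.9]
grip_width: 0.0852
grasp_force: 0.0
```

>>> apply_moves --targets '[[[-0.2, -0.4, 0, 0, 1], [-0.4, -0.7, 0, 0, 1], [-0.5, -0.8, 0, 0, 1], [-0.5, -0.8, 0, 0, 1], [-0.5, -0.8, 0, 0, 1], [-0.5, -0.8, 0, 0, 1], [-0.4, -0.6, 0, 0, 1], [-0.23, -0.3, 0, 0, 1]]]'

```text
clock: 25.68
eef_pos: [0.448, 0.0606, 0.2561]
tool_rot: [0.108, 0.994, -0.0, -0.0]
ft_force: [0.5, -0.6, -0.6]
grip_width: 0.0854
grasp_force: 0.0
```

>>> apply_moves --targets '[[[0, 0, 0, 0, 1], [0, 0, 0, 0, 1], [0, 0, 0, 0, 1]]]'

```text
clock: 25.93
eef_pos: [0.4509, 0.0635, 0.2561]
tool_rot: [0.107, 0.994, 0.0, 0.001]
ft_force: [-0.0, 0.7, 0.1]
grip_width: 0.0853
grasp_force: 0.0
```

```bash
python3 w.py w11; python3 - <<'E'
from h import *
o=get_obs();c=pose("wrist",o);P=cloud(c,np.load("w.npy"))
im=cv2.imread("pics/w11.png");h=cv2.cvtColor(im,cv2.COLOR_BGR2HSV);m=cv2.inRange(h,(105,150,50),(128,255,255))>0
m&=(np.abs(P[...,2]-.173)<.008)&(np.hypot(P[...,0]-.45,P[...,1]-.062)<.05)
ct=max(cv2.findContours(m.astype(np.uint8),0,2)[0],key=cv2.contourArea);e=cv2.fitEllipse(cv2.convexHull(ct));print(e,ray(c,*e[0],.173),np.median(P[...,2][m]))
t,d=imaging.camera("top");cv2.imwrite("pics/t11.png",t);T=cloud(pose("top"),d)
k=(np.hypot(T[...,0]-.58,T[...,1]-.27)<.035)&(T[...,2]>.17);q=T[k];print(len(q),q.mean(0) if len(q) else 0,q.max(0))
E
```

```text
[0.4509 0.0635 0.2561] 25.9333 tool y [0.212 0.977 0.001]
[0.383 0.078 0.383] [[0.21, 0.94, 0.27], [0.98, -0.2, -0.06], [0.0, 0.27, -0.96]]
((277.252685546875, 218.4361572265625), (44.376792907714844, 45.65582275390625), 8.427491188049316) [0.4479025  0.06190089 0.173     ] 0.17356329149124375Traceback (most recent call last):
  File "<stdin>", line 7, in <module>
    return umr_maximum(a, axis, None, out, keepdims, initial, where)
ValueError: zero-size array to reduction operation maximum which has no identity
```

View pics/w11.png

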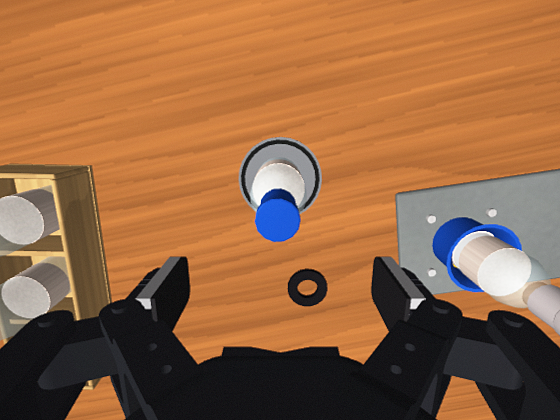

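>>> apply_moves --targets '[[[-0.05, -0.03, 0, 0, 1], [0, 0, -0.5, 0, 1], [0, 0, -0.7, 0, 1], [0, 0, -0.6, 0, 1], [0, 0, -0.4, 0, 1], [0, 0, -0.15, 0, 0.5], [0, 0, 0, 0, 0], [0, 0, 0, 0, -0.1]]]'

```text
clock: 26.7
eef_pos: [0.4485, 0.0622, 0.1622]
tool_rot: [0.106, 0.994, 0.0, -0.0]
ft_force: [-0.7, 0.6, -0.2]
grip_width: 0.052
grasp_force: 0.0
```

>>> apply_moves --targets '[[[0, 0, 0, 0, -0.2], [0, 0, 0, 0, -0.3], [0, 0, 0, 0, -0.5], [0, 0, 0, 0, -1], [0, 0, 0, 0, -1], [0, 0, 0, 0, -1]]]'

```text
clock: 27.2
eef_pos: [0.4493, 0.0619, 0.1634]
tool_rot: [0.107, 0.994, 0.0, 0.002]
ft_force: [-1.1, -0.4, 6.6]
grip_width: 0.0313
grasp_force: 59.1
```

>>> apply_moves --targets '[[[0, 0, 0.2, 0, -1], [0, 0, 0.4, 0, -1], [0, 0, 0.5, 0, -1], [0, 0, 0.5, 0, -1], [0, 0, 0.5, 0, -1], [0, 0, 0.3, 0, -1], [0.2, -0.2, 0, 0, -1], [0.5, -0.4, 0, 0, -1]]]'

```text
clock: 27.87
eef_pos: [0.4747, 0.0385, 0.2582]
tool_rot: [0.105, 0.994, 0.0, -0.001]
ft_force: [0.4, -0.2, -5.1]
grip_width: 0.0312
grasp_force: 60.0
```

>>> apply_moves --targets '[[[0.7, -0.6, 0, 0, -1], [0.7, -0.6, 0, 0, -1], [0.7, -0.6, 0, 0, -1], [0.7, -0.6, 0, 0, -1], [0.6, -0.5, 0, 0, -1], [0.4, -0.4, 0, 0, -1], [0.15, -0.2, 0, 0, -1], [0, -0.2, 0, 0, -1]]]'

```text
clock: 28.53
eef_pos: [0.6349, -0.1121, 0.2543]
tool_rot: [0.107, 0.994, 0.0, -0.002]
ft_force: [-0.5, 0.1, -4.8]
grip_width: 0.0313
grasp_force: 60.0
```

>>> apply_moves --targets '[[[-0.1, -0.5, 0, 0, -1], [-0.15, -0.7, 0, 0, -1], [-0.15, -0.7, 0, 0, -1], [-0.15, -0.7, 0, 0, -1], [-0.15, -0.6, 0, 0, -1], [-0.1, -0.4, 0, 0, -1], [0, 0, 0, 0, -1], [0, 0, 0, 0, -1]]]'

```text
clock: 29.2
eef_pos: [0.6007, -0.2552, 0.2566]
tool_rot: [0.108, 0.994, 0.001, -0.001]
ft_force: [0.4, 0.5, -5.2]
grip_width: 0.0311
grasp_force: 60.3
```

```bash
python3 w.py w12
```

```text
[ 0.6007 -0.2552  0.2566] 29.2 tool y [0.214 0.977 0.001]
[ 0.533 -0.241  0.383] [[0.21, 0.94, 0.26], [0.98, -0.21, -0.06], [0.0, 0.27, -0.96]]
```

View pics/w12.png

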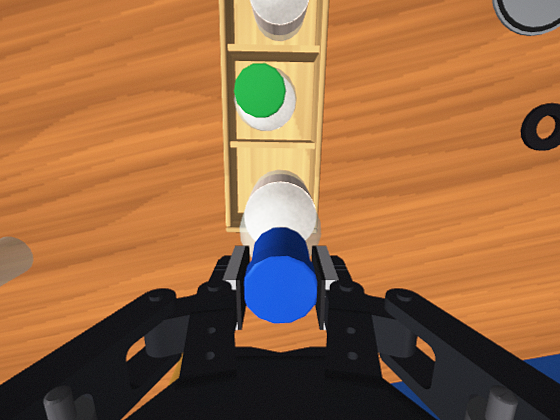

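>>> apply_moves --targets '[[[-0.04, -0.22, 0, 0, -1], [0, 0, -0.2, 0, -1], [0, 0, -0.4, 0, -1], [0, 0, -0.4, 0, -1], [0, 0, -0.4, 0, -1], [0, 0, -0.25, 0, -1], [0, 0, -0.1, 0, -1], [0, 0, 0, 0, -1]]]'

```text
clock: 29.92
eef_pos: [0.5999, -0.2622, 0.1862]
tool_rot: [0.106, 0.994, 0.0, -0.002]
ft_force: [-0.3, 0.3, -4.5]
grip_width: 0.0308
grasp_force: 60.3
```

>>> apply_moves --targets '[[[0, 0, -0.2, 0, -1], [0, 0, -0.1, 0, -1], [0, 0, 0, 0, -1], [0, 0, 0, 0, -1]]]'

```text
clock: 30.25
eef_pos: [0.6005, -0.2629, 0.176]
tool_rot: [0.107, 0.994, 0.0, -0.0]
ft_force: [-0.3, 0.1, -4.0]
grip_width: 0.0308
grasp_force: 60.3
```

Bottom is about 10 mm above the cell floor (contact expected at TCP z 0.166).

>>> apply_moves --targets '[[[0, 0, -0.12, 0, -1], [0, 0, -0.05, 0, -1], [0, 0, 0, 0, -1], [0, 0, 0, 0, -1]]]'

```text
clock: 30.58
eef_pos: [0.6003, -0.2629, 0.1689]
tool_rot: [0.107, 0.994, 0.0, -0.0]
ft_force: [0.1, -0.3, -4.3]
grip_width: 0.0309
grasp_force: 60.3
```

>>> apply_moves --targets '[[[0, 0, -0.03, 0, -1], [0, 0, 0, 0, -1], [0, 0, 0, 0, -1]]]'

```text
clock: 30.83
eef_pos: [0.6006, -0.2629, 0.1679]
tool_rot: [0.107, 0.994, 0.0, -0.0]
ft_force: [-1.4, 0.1, -5.0]
grip_width: 0.0312
grasp_force: 60.3
```

>>> apply_moves --targets '[[[0, 0, -0.03, 0, -1], [0, 0, 0, 0, -1], [0, 0, 0, 0, -1]]]'

```text
clock: 31.08
eef_pos: [0.6006, -0.263, 0.1667]
tool_rot: [0.107, 0.994, -0.0, 0.0]
ft_force: [-0.5, 0.7, -5.0]
grip_width: 0.0313
grasp_force: 60.4
```

>>> apply_moves --targets '[[[0, 0, -0.03, 0, -1], [0, 0, 0, 0, -1], [0, 0, 0, 0, -1]]]'

```text
clock: 31.33
eef_pos: [0.601, -0.2632, 0.1667]
tool_rot: [0.107, 0.994, -0.0, 0.001]
ft_force: [-0.2, 1.0, 2.0]
grip_width: 0.0307
grasp_force: 60.8
```

>>> apply_moves --targets '[[[0, 0, -0.03, 0, -1], [0, 0, 0, 0, -1], [0, 0, 0, 0, -1]]]'

```text
clock: 31.58
eef_pos: [0.6015, -0.2633, 0.1666]
tool_rot: [0.107, 0.994, -0.001, 0.002]
ft_force: [-2.2, -0.5, 5.2]
grip_width: 0.0309
grasp_force: 61.2
```

>>> apply_moves --targets '[[[0, 0, 0.03, 0, -0.3], [0, 0, 0, 0, 0], [0, 0, 0, 0, 0.4], [0, 0, 0, 0, 1], [0, 0, 0, 0, 1], [0, 0, 0.4, 0, 1], [0, 0, 0.8, 0, 1], [0, 0, 0.8, 0, 1]]]'

```text
clock: 32.25
eef_pos: [0.5995, -0.2625, 0.2444]
tool_rot: [0.107, 0.994, 0.001, -0.002]
ft_force: [1.8, -1.4, 1.2]
grip_width: 0.0855
grasp_force: 0.0
```

>>> apply_moves --targets '[[[-0.4, 0.3, 0.6, 0, 1], [-0.7, 0.5, 0, 0, 1], [-0.8, 0.5, 0, 0, 1], [-0.8, 0.5, 0, 0, 1], [-0.8, 0.5, 0, 0, 1], [-0.8, 0.5, 0, 0, 1], [-0.8, 0.5, 0, 0, 1], [-0.7, 0.4, 0, 0, 1]]]'

```text
clock: 32.92
eef_pos: [0.3663, -0.1137, 0.2694]
tool_rot: [0.107, 0.994, 0.0, -0.0]
ft_force: [-0.6, 0.5, 0.6]
grip_width: 0.0855
grasp_force: 0.0
```

>>> apply_moves --targets '[[[-0.6, 0.3, 0, 0, 1], [-0.4, 0.2, 0, 0, 1], [0, 0, 0, 0, 1], [0, 0, 0, 0, 1]]]'

```text
clock: 33.25
eef_pos: [0.3285, -0.0948, 0.27]
tool_rot: [0.106, 0.994, -0.0, 0.001]
ft_force: [0.9, 0.2, 0.3]
grip_width: 0.0851
grasp_force: 0.0
```

```bash
python3 - <<'E'
from h import *
ims=[]
for n in("top","scene"):
    im,d=imaging.camera(n);ims.append(im);P=cloud(pose(n),d);h=cv2.cvtColor(im,cv2.COLOR_BGR2HSV)
    for k,x,y in(("white",.578,.27),("blue",.6,-.263),("green",.511,-.247),("red",.424,-.215)):
        q=P[(np.hypot(P[...,0]-x,P[...,1]-y)<.03)&(P[...,2]>.12)];print(n,k,len(q),q.max(0).round(3) if len(q) else"",np.median(q[q[:,2]>q[:,2].max()-.006],axis=0).round(3) if len(q) else "")
cv2.imwrite("pics/end.png",cv2.resize(np.hstack([ims[0],ims[1]]),(800,300)))
E
```

```text
top white 868 [0.602 0.294 0.189] [0.578 0.272 0.186]
top blue 619 [ 0.618 -0.243  0.181] [ 0.6   -0.263  0.176]
top green 592 [ 0.528 -0.23   0.18 ] [ 0.511 -0.248  0.176]
top red 570 [ 0.442 -0.197  0.179] [ 0.424 -0.216  0.176]
scene white 497 [0.603 0.285 0.188] [0.581 0.266 0.185]
scene blue 624 [ 0.62  -0.25   0.178] [ 0.602 -0.266  0.175]
scene green 588 [ 0.531 -0.235  0.178] [ 0.514 -0.252  0.175]
scene red 545 [ 0.445 -0.204  0.178] [ 0.426 -0.221  0.175]
```

View pics/end.png

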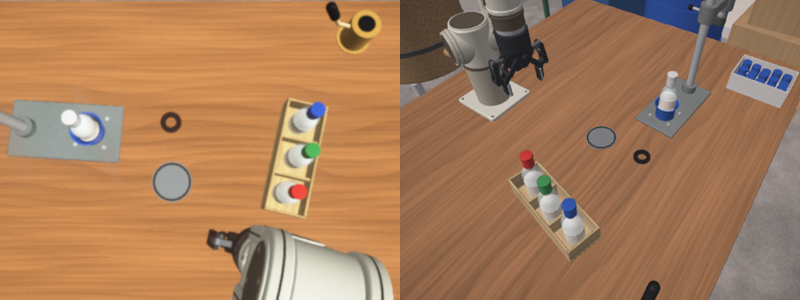

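The pictures show the white-capped bottle upright in the nest with its cap top at 0.186 m. The blue-capped bottle stands upright in the crate's end cell, and everything else is where it was.

```bash
python3 -c "
from workcell import order;print(order.job_done())"
```

```text
the job is handed in; nothing more can be done
None
```

Changeover done and handed in at about 33 s of the 141 s: the short white-capped bottle stands in the nest on the yellow and white rings with its cap top at 186 mm as before, the tall blue-capped bottle stands in the crate cell it left, and the black ring and the green- and red-capped bottles were not touched.

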